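Line up a ring light on its seat with a drift pin and fit the bolt

ROBOT

A 6-joint arm with a two-finger parallel gripper is mounted at the origin on the work surface. World frame = base frame: x ahead of the robot, y to its left, z up, the work surface at z = 0. Lengths are in mm, angles in rad, forces in N, time in s.
With the tool pointing down it reaches from about 350 to 800 mm from the base axis. Payload 7.3 kg.
Tool frame: the origin (TCP) lies at the very end of the fingers, on their centre line; the grasp point (between the pads) lies 19 mm behind it (bot.hold_point_z is the z of the grasp point in the tool frame, in mm); z points along the fingers, x is the direction in which the jaws open and shut, and the axes are right-handed (so a half turn about z gives the same grasp; the last joint's range is limited). The gripper opens to 85 mm and grips with 20 to 120 N. Pads are 22 mm wide; open, the fingers measure 114 mm over their backs; the gripper's body (76 mm by 85 mm) begins 54 mm behind the grasp point. The pads swing forward as they close: fully open they stand 13 mm farther back than shut.
Start: joints at [1.148, 0.342, 1.524, -0, 1.275, -0.146], TCP at [143.457, 505.042, 195.922] pointing down, gripper open.
Joint ranges: [-2.53, 2.53], [-0.77, 2.02], [0.04, 2.7], [-1, 4.14], [0.28, 2.66], [-3.11, 3.11]. Speed limits (rad/s): [2.57, 2.57, 3.14, 3.14, 3.14, 3.14].

INTERFACE

Orientations are given as a rotation vector (axis times angle).
In Python, from bench import bot gives the robot as it stands.
- The arm moves only by the shell command python3 -m crank 'ROWS' [OPENING] [FORCE]. ROWS is JSON, one flat list of numbers, 4 for each row, row after row: the shift along the tool's x, y, z in mm, then the turn about the tool's z in rad. In form: [tx, ty, tz, roll, tx, ty, tz, roll, ...]. A call has 1 to 12 rows; each row is the pose to reach, as a shift and turn from the pose commanded when the call began, along the tool's axes at that moment; what a row does not reach only later rows make up. A row lasts 1/10 s, in which the tool goes at most 50 mm and 8.59 degrees, less where a joint would pass 70% of its speed; a pose out of reach is approached as far as the arm can. A call with a gripper value outside its range is refused whole. OPENING is the closure in counts, from 0 (fully open) to 255 (shut), set as the call begins (- or left out, the last holds). The fingers move at their own pace and stop on an object; FORCE is the grip in N (left out, the last holds). Time passes only in rows, so rows that repeat a pose let the fingers close. It gives the time, the measured TCP pose, the force and the opening at its end, in the units of the state.
- bot.get_obs(): the state, without advancing time (a new reading comes with each control period).
- bot.read_camera(name): name is "scene" or "top"; returns the picture (384x512x3 uint8, red, green, blue); there is no depth.
- bot.camera_info(name): a dict with "camera_matrix" (3x3 intrinsics, pixels), "world_from_camera" (4x4, takes a point from camera to world coordinates). Camera axes: x right, y down, z forward; pixel columns grow to the right and rows downward; lengths in mm; the calibration is good to about 2 mm. A picture is of the moment at which its call begins. camera_info takes no time and is no camera call.
- bot.close_job(): hands the job in, once; it reports no verdict.
The state is a dict: "time": time; "qpos": joint angles; "joint_velocities": joint speeds; "effort": joint torques, N m; "eef_pos": TCP position; "orientation": TCP orientation; "ft_force": force on the tool from outside, world axes, zero at the start; "ft_torque": the same for the moment, N m; "opening": finger opening in mm.
Only numpy, scipy, OpenCV 4.12 (cv2) and the standard library are available. Lean on these libraries where they do the work, as an engineer would, in place of code of your own. Each camera call takes 0.05 s, during which the arm holds its last target. There are 200 camera calls.

TASK

The ring light has slipped round on its seat, so its two open holes no longer line up with the holes below; feel or look which way and how far. Work the drift pin gently, without forcing it, through one of these holes until its collar sits on the lug and has drawn the light into line; leave it standing there and push the bolt fully home in the other hole. Do not disturb the lens, the mug or the carton.

Things in the scene. Friction and masses are not known exactly. Their poses are not given: they have to be found in the camera images.
- stand: Fixed round aluminium foot, 210 mm across; origin at the centre of its underside on the bench, z up. On it a fixed aluminium seat with three 46 mm square pads, tops 57 mm above the bench, and a hub 82 mm across, top 64 mm. Its x axis points at the slotted third lug with a small loose screw (leave it). Soft metal: pressing pin or bolt on stand, seat or light with over 50 N spoils it.
- ring: Ring light on the seat: black ring 116 mm across, top 75 mm above the bench, with three flat grey lugs 40 mm square, 8 mm thick, upper faces 65 mm above the bench. Origin on the stand's axis at bench height, z up. It turns only about that axis, stiffly: 3 to 4 N sideways at a hole. To line up it must turn by up to 13 mm, measured at a hole, to one side or the other; which way and how far is not measured.
- hole_a (a point): Centre of the mouth of an open hole in a lug's upper face, 75 mm from the ring's axis, 120 degrees anticlockwise (from above) of the slotted lug. Straight, 13 mm in diameter, right through the lug; turns with the light. The seat's hole below (13 mm, 45 mm deep, same radius) is NOT measured: at the start it lies up to 13 mm to one side or the other along the circle.
- hole_b (a point): Like hole_a, for the other open hole, 120 degrees clockwise of the slotted lug; the seat's hole below it is off by the same angle, the same way round. Either hole may take the pin; the other takes the bolt.
- rack: Fixed grey plastic block 66 x 150 x 50 mm (x, y, z) with two upright 15 mm holes on its y axis, 42 mm either side of the middle, one holding the pin and one the bolt, in either order; origin at the centre of its underside, z up.
- pin: Steel drift pin upright in the rack, 120 g. Origin on its axis at the underside of its collar (22 mm across, 4 mm thick, resting on the rack), z up. Above: square handle 16 mm wide, sides along its x and y, 4 to 44 mm above the origin. Below: straight 12 mm shank for 16 mm, then a 24 mm taper to a blunt 9 mm tip 40 mm below the origin. Home when the collar sits on the lug.
- bolt: Plain steel push-in bolt standing upright in the rack, 80 g. Origin on its axis at the underside of its round head (22 mm across, 22 mm high), z up. Shank 11 mm in diameter and 30 mm long, its last 4 mm tapering to 7 mm. No thread to turn: it is pushed straight down until the head sits on the lug.
- lens: Bystander: black camera lens standing upright, 48 mm across, 45 mm high; origin at the centre of its underside.
- mug: Bystander: glass mug, 80 mm across, 100 mm high; origin at the centre of its underside.
- carton: Bystander: small cardboard box 90 x 120 x 60 mm; origin at the centre of its underside.

How it is judged (in metres and radians):
On the way, in this order (a step that is already met when the one before it is completed fails the run):
1. the drift pin is home in one of the two open holes, collar on the lug ((distance between pin and hole_a below 0.0035 m or distance between pin and hole_b below 0.0035 m) and angle between pin's own z axis and vertical below 0.08 rad), for 0.2 s.
2. the bolt is home in the other hole while the pin still stands in the first (((distance between pin and hole_a below 0.0035 m and distance between bolt and hole_b below 0.0035 m) or (distance between pin and hole_b below 0.0035 m and distance between bolt and hole_a below 0.0035 m)) and angle between each of pin, bolt's own z axis and vertical below 0.08 rad), for 0.2 s.
At the end, for the whole second after the job is handed in: The drift pin stands in one open hole and the bolt in the other, the underside of collar and head within 3.5 mm of the centre of the hole's mouth, both within 0.08 rad (4.6 degrees) of upright and at rest, released (all of step 2 and linear speed of each of pin, bolt below 0.02 m/s); the robot touches nothing.
It fails at once if the pin or the bolt was pressed on the ring light or its stand with more than 50 N (contact force between any of pin, bolt and stand above 50 N).
It fails at once if the lens, the mug or the carton was moved more than 30 mm or tipped over (distance of any of lens, mug, carton from where it was at the start of the episode above 0.03 m or angle between any of lens, mug, carton's own z axis and vertical above 0.3 rad).
It also fails if it takes over 72 s, if anything falls off the work surface, if the arm or the gripper's body presses on something with over 40 N, if the wrist force passes 120 N, or if a joint passes its speed limit or range.

## Working session

There is one attempt and no reset: what is moved stays moved. The work goes in short steps, Python scripts to look and compute and a shell command to move; the robot and the scene stay as the last step left them, time stands still between calls to the robot, and variables do not carry over. Pictures are saved under pics/ and viewed, about 8 in all and at most 12, crops included, and the job is handed in when it is done.

```bash
ls; mkdir -p pics; python3 - <<'E'
from bench import bot
import cv2,numpy as np
print(bot.get_obs(), bot.hold_point_z)
for n in ("scene","top"):
    im=bot.read_camera(n); cv2.imwrite(f"pics/{n}0.png",cv2.cvtColor(im,cv2.COLOR_RGB2BGR))
    i=bot.camera_info(n); print(n,np.round(i["camera_matrix"],1).tolist(),np.round(i["world_from_camera"],3).tolist())
a=[cv2.imread(f"pics/{n}0.png") for n in("scene","top")]
E
```

```text
pics
{'time': 0.0, 'qpos': array([ 1.14800752e+00,  3.42706382e-01,  1.52502478e+00, -1.10381572e-05,
        1.27540215e+00, -1.46020539e-01]), 'joint_velocities': array([-1.36490266e-04, -2.83060092e-04, -8.36817397e-05, -1.19606540e-03,
       -1.18047782e-03,  8.79324601e-04]), 'effort': array([-2.92592213e-04, -4.33689523e+01, -2.46013069e+01, -2.28027698e-04,
        7.84613367e-03, -6.24227027e-05]), 'eef_pos': array([143.2572045 , 504.59858088, 195.23177588]), 'orientation': array([ 2.50603551e+00,  1.89332484e+00, -2.11418704e-03]), 'ft_force': array([ 0.03282432,  0.51458108, -0.1365518 ]), 'ft_torque': array([ 0.00421432,  0.01775881, -0.01883281]), 'opening': 85.15577718570995} -18.700000000000003
scene [[376.3, 0.0, 259.0], [0.0, 376.3, 186.5], [0.0, 0.0, 1.0]] [[-0.753, 0.476, -0.454, 1019.551], [0.658, 0.537, -0.528, 508.488], [-0.008, -0.696, -0.718, 771.046], [0.0, 0.0, 0.0, 1.0]]
top [[365.0, 0.0, 257.7], [0.0, 365.0, 190.9], [0.0, 0.0, 1.0]] [[0.015, -0.996, 0.091, 486.785], [-1.0, -0.017, -0.026, -0.241], [0.027, -0.091, -0.995, 1207.018], [0.0, 0.0, 0.0, 1.0]]
```

View pics/top0.png

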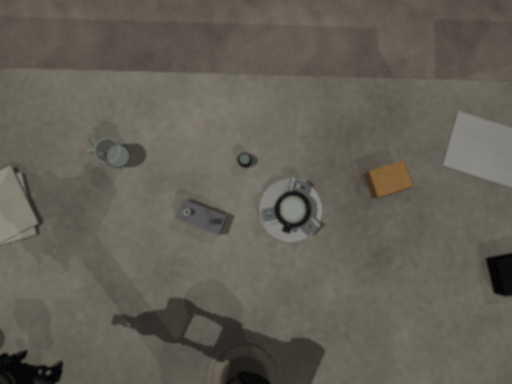

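View pics/scene0.png

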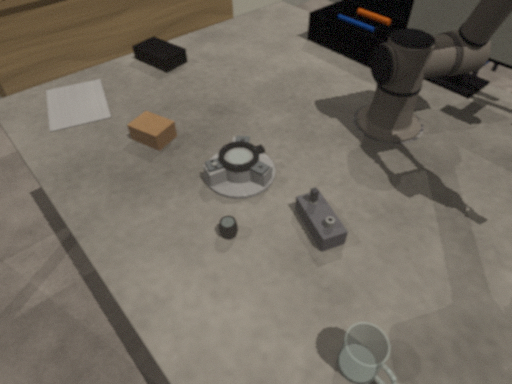

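The top view shows the stand at about (291,209), rack (202,217), lens (245,159), mug (117,153) and carton (390,178). The scene view shows the pin (taller) at about (314,193) and the bolt at about (330,219). I'll zoom in on the stand and rack.

```bash
python3 - <<'E'
import cv2,numpy as np
def crop(f,x,y,w,h,s):
    a=cv2.imread(f)[y:y+h,x:x+w]; a=cv2.resize(a,None,fx=s,fy=s,interpolation=cv2.INTER_CUBIC)
    a=np.clip(a*1.5,0,255).astype(np.uint8)
    for i in range(0,w,10):
        cv2.putText(a,str(x+i),(i*s,8),0,.3,(0,255,255)); cv2.line(a,(i*s,10),(i*s,14),(0,255,255))
    for j in range(0,h,10):
        cv2.putText(a,str(y+j),(0,j*s+4),0,.3,(0,255,0)); cv2.line(a,(20,j*s),(24,j*s),(0,255,0))
    return a
# pixel p -> crop coord (p-x)*s + s/2-.5
cv2.imwrite("pics/c1.png",crop("pics/top0.png",255,170,75,75,8))
cv2.imwrite("pics/c2.png",np.vstack([crop("pics/scene0.png",200,134,80,66,9)]))
t=crop("pics/top0.png",170,192,66,50,8);s=crop("pics/scene0.png",288,180,66,75,6)
H=max(t.shape[0],s.shape[0]);p=lambda a:cv2.copyMakeBorder(a,0,H-a.shape[0],0,0,0)
h=np.hstack([p(t),p(s)]);print(h.shape);cv2.imwrite("pics/c3.png",h[:600,:])
E
```

```text
(450, 924, 3)
```

View pics/c1.png

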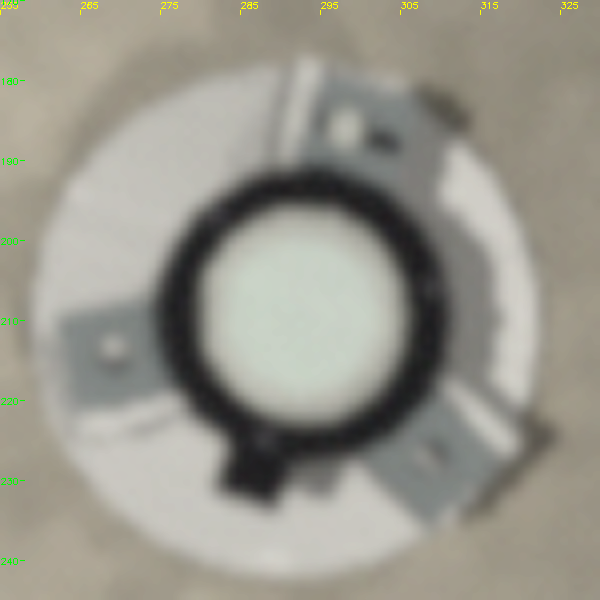

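View pics/c2.png

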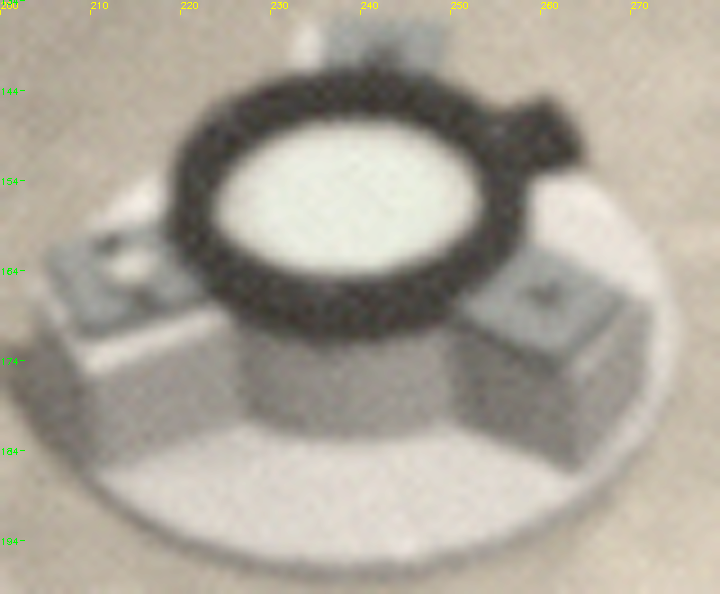

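View pics/c3.png

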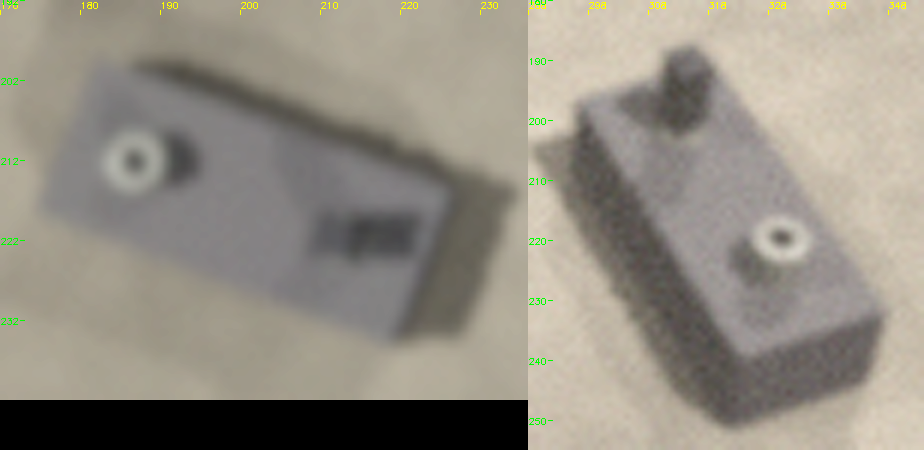

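The ring light's lugs have slipped clockwise as seen from above: the exposed pad strips are on the anticlockwise side of all three lugs. hole_a is at top-view pixel (269,213) and hole_b at (308,226). The bolt is at (186.5,212) and the pin handle near (214,221). Next I'll measure.

```bash
cat > h.py <<'E'
import cv2,numpy as np
from bench import bot
def cast(n,px,z):
    i=bot.camera_info(n);K=np.array(i["camera_matrix"]);T=np.array(i["world_from_camera"])
    p=np.atleast_2d(px).astype(float);d=np.c_[p,np.ones(len(p))]@np.linalg.inv(K).T@T[:3,:3].T
    return (T[:3,3]+d*((z-T[2,3])/d[:,2:]))[:,:2]
def proj(n,P):
    i=bot.camera_info(n);K=np.array(i["camera_matrix"]);T=np.array(i["world_from_camera"])
    c=(np.atleast_2d(P)-T[:3,3])@T[:3,:3]@K.T;return c[:,:2]/c[:,2:]
def circ(P,it=8):  # robust circle: x,y,r
    from scipy.optimize import least_squares
    m=P.mean(0);f=lambda q:np.hypot(P[:,0]-q[0],P[:,1]-q[1])-q[2]
    return least_squares(f,[*m,np.hypot(*(P-m).T).mean()],loss='soft_l1',f_scale=1.).x
def need(cur,tgt): # cur/tgt x,y,z,yaw(deg of tool x) -> tx,ty,tz,roll
    y=np.radians(cur[3]);d=np.array(tgt[:3])-cur[:3]
    return np.round([d[0]*np.cos(y)+d[1]*np.sin(y),d[0]*np.sin(y)-d[1]*np.cos(y),-d[2],-np.radians(tgt[3]-cur[3])],3)
def pose():
    o=bot.get_obs();v=o["orientation"];R=cv2.Rodrigues(np.array(v))[0]
    return np.r_[o["eef_pos"],np.degrees(np.arctan2(R[1,0],R[0,0]))]
E
python3 - <<'E'
from h import *
for n,c0 in(("top",(291,209)),("scene",(238,158))):
    im=cv2.imread(f"pics/{n}0.png");g=cv2.resize(im,None,fx=4,fy=4,interpolation=cv2.INTER_CUBIC)
    hsv=cv2.cvtColor(g,cv2.COLOR_BGR2HSV);V=hsv[...,2].astype(int)
    print(n,"V at c",V[c0[1]*4,c0[0]*4])
    # ring: radial half-level crossing, from projected circles about guess centre
    cw=cast(n,[c0],75)[0]
    for it in range(3):
        outer=[];inner=[];foot=[]
        for a in np.radians(np.arange(0,360,3)):
            r=np.arange(30,75,.5);P=np.c_[cw[0]+r*np.cos(a),cw[1]+r*np.sin(a),np.full(len(r),75)]
            u=proj(n,P);v=cv2.remap(V.astype(np.float32),(u[:,0:1]*4+1.5).astype(np.float32),(u[:,1:]*4+1.5).astype(np.float32),1).ravel()
            k=v.argmin();th=55
            if v[k]>th:continue
            i=np.where(v[:k]>th)[0];j=np.where(v[k:]>th)[0]
            if len(i):inner.append(P[i[-1],:2])
            if len(j):outer.append(P[k+j[0],:2])
        qi=circ(np.array(inner));qo=circ(np.array(outer));cw=qo[:2]
    print(" ring inner",qi.round(1),"outer",qo.round(1))
    # rack: bluish-gray mask
    b,gg,r=[g[...,k].astype(int) for k in range(3)]
    m=((b-r>-3)&(V>50)).astype(np.uint8)
    rc=(202,217) if n=="top" else (320,215)
    if n=="top":
        w=np.zeros_like(m);w[190*4:242*4,165*4:235*4]=1
    else:
        w=np.zeros_like(m);w[180*4:256*4,285*4:355*4]=1
    m=cv2.morphologyEx(m*w,cv2.MORPH_OPEN,np.ones((5,5)));m=cv2.morphologyEx(m,cv2.MORPH_CLOSE,np.ones((15,15)))
    c=max(cv2.findContours(m,0,1)[0],key=cv2.contourArea)[:,0]
    W=cast(n,(c-1.5)/4,50).astype(np.float32);R=cv2.minAreaRect(W);print(" rack",R)
    cv2.imwrite(f"pics/m_{n}.png",m*255)
print("bolt top z72",cast("top",[[186.5,211.7]],72),cast("scene",[[330,219.5]],72))
print("holes z65 a",cast("top",[[269,213]],65),cast("scene",[[214,162.5]],65),"b?",cast("top",[[308.5,226.5]],65))
print("scene 259.5,166.7",cast("scene",[[259.5,166.5]],65))
print("pin top z94",cast("scene",[[315,189]],94),"base z50",cast("scene",[[314,201]],52), cast("top",[[216,221]],94))
E
```

```text
top V at c 140
 ring inner [ 536.6 -138.4   42.8] outer [ 536.1 -139.5   56.9]
 rack ((509.05572509765625, 146.33738708496094), (147.24513244628906, 63.81401824951172), 70.31890106201172)
scene V at c 157
 ring inner [ 543.  -132.5   42.9] outer [ 542.1 -133.3   57.1]Traceback (most recent call last):
  File "<stdin>", line 29, in <module>
ValueError: max() iterable argument is empty
```

```bash
python3 - <<'E'
from h import *
c=np.array([536.3,-139.])
print("bolt top z72",cast("top",[[186.2,211.5]],72),cast("scene",[[329.7,219.3]],72))
a=np.radians(70.3);
for s in(1,-1): print("rack hole",np.array([509,146.3])+s*42*np.array([np.cos(a),np.sin(a)]))
def pol(n,p,z):
    q=cast(n,[p],z)[0];d=q-c;print(n,p,q.round(1),"r",np.hypot(*d).round(1),"ang",np.degrees(np.arctan2(d[1],d[0])).round(1))
pol("top",[268.8,213],65);pol("top",[308.3,226],65);pol("scene",[214.3,162.5],65);pol("scene",[259.5,165.8],65)
pol("top",[297.8,185.7],65);
# lug edges / pad edges in top crop (crop px/8 + origin -.44)
f=lambda x,y:(255+x/8-.44,170+y/8-.44)
print("left lug outer edge ends, pad edge");pol("top",f(60,318),65);pol("top",f(78,412),65);pol("top",f(80,440),57)
print("top lug left edge, pad left edge");pol("top",f(322,75),65);pol("top",f(300,65),57)
print("right lug corners; pad");pol("top",f(515,455),65);pol("top",f(430,528),65);pol("top",f(522,440),57)
print("pin base scene",cast("scene",[[313,201]],50),"pin top",cast("scene",[[315,188.5]],94),cast("top",[[216,221]],94),cast("top",[[212,221]],94))
print(pose())
E
```

```text
bolt top z72 [[523.17859329 190.3510714 ]] [[522.6536592  188.09826872]]
rack hole [523.15800085 185.84176288]
rack hole [494.84199915 106.75823712]
top [268.8, 213] [522.8 -65.7] r 74.5 ang 100.4
top [308.3, 226] [ 484.1 -189.9] r 72.9 ang -135.7
scene [214.3, 162.5] [ 604.4 -163.9] r 72.6 ang -20.1
scene [259.5, 165.8] [519.1 -69.9] r 71.2 ang 104.0
top [297.8, 185.7] [ 610.3 -156.3] r 76.0 ang -13.2
left lug outer edge ends, pad edge
top (262.06, 209.31) [534.  -44.4] r 94.6 ang 91.4
top (264.31, 221.06) [497.4 -52. ] r 95.3 ang 114.1
top (264.56, 224.56) [486.6 -53.3] r 99.1 ang 120.1
top lug left edge, pad left edge
top (294.81, 178.935) [ 631.6 -146.7] r 95.6 ang -4.6
top (292.06, 177.685) [ 636.5 -138.9] r 100.2 ang 0.0
right lug corners; pad
top (318.935, 226.435) [ 483.3 -223.3] r 99.6 ang -122.2
top (308.31, 235.56) [ 454.4 -190. ] r 96.4 ang -148.1
top (319.81, 224.56) [ 489.2 -227.6] r 100.4 ang -118.0
pin base scene [[493.41292303 109.35041823]] pin top [[491.14787366 108.29101215]] [[495.14367287  95.86204615]] [[494.96086187 107.94688346]]
[143.27250784 504.67864004 195.31733537  74.1389806 ]
```

```bash
python3 - <<'E'
from h import *
print(need([143.457,505.042,195.922,74.14],[494,108,130,80.]))
E
```

```text
[-2.86128e+02  4.45705e+02  6.59220e+01 -1.02000e-01]
```

```bash
python3 -m crank '[-24,37,0,0,-48,74,0,0,-72,111,0,0,-96,148,0,0,-120,185,0,0,-144,222,0,0,-168,260,10,0,-192,297,20,0,-216,335,30,0,-240,373,40,-0.05,-264,411,55,-0.1,-286,445.7,66,-0.1]' 0 30; python3 -m crank '[0,0,0,0,0,0,0,0,0,0,0,0,0,0,0,0]'; python3 - <<'E'
from h import *
im=bot.read_camera("scene");cv2.imwrite("pics/s1.png",cv2.cvtColor(im,cv2.COLOR_RGB2BGR))
print(pose())
E
```

```text
time: 1.3
eef_pos: [494.7, 106.3, 128.8]
orientation: [-2.408, -2.017, 0.001]
ft_force: [0.2, 0.7, 0.2]
opening: 85.1
time: 1.7
eef_pos: [493.5, 109.2, 130.3]
orientation: [2.407, 2.019, 0.001]
ft_force: [-0.0, -0.1, 0.9]
opening: 85.4
[493.56904785 109.14643431 130.38333356  79.96688318]
```

```bash
python3 -m crank '[0,0,20,0,0,0,40,0,0,0,60,0,0,0,69,0,0,0,69,0,0,0,69,0]' 0 30; python3 -m crank '[0,0,0,0,0,0,0,0,0,0,0,0,0,0,0,0,0,0,0,0,0,0,0,0,0,0,0,0,0,0,0,0]' 255 25
```

```text
time: 2.35
eef_pos: [494.4, 108.5, 61.6]
orientation: [2.408, 2.017, 0.001]
ft_force: [0.4, -0.2, -0.6]
opening: 85.8
time: 3.15
eef_pos: [494.0, 108.1, 60.9]
orientation: [-2.409, -2.017, -0.0]
ft_force: [-0.2, -1.0, 0.3]
opening: -0.3
```

```bash
python3 - <<'E'
from h import *
o=bot.get_obs();print(pose(),o["ft_force"],o["ft_torque"],o["opening"],o["qpos"])
im=[bot.read_camera(n) for n in("scene","top")]
a=cv2.resize(im[0][170:260,280:360],None,fx=5,fy=5,interpolation=2);b=cv2.resize(im[1][185:245,165:240],None,fx=5,fy=5,interpolation=2)
cv2.imwrite("pics/g1.png",cv2.convertScaleAbs(cv2.cvtColor(np.hstack([a,cv2.copyMakeBorder(b,0,150,0,0,0)]),cv2.COLOR_RGB2BGR),alpha=1.5))
E
```

```text
[494.01376915 108.12955079  60.86450202  79.86762555] [-0.19473378 -0.9781586   0.34199977] [-0.00796755  0.0025493  -0.02506376] -0.2697371319787382 [ 6.37609661e-02  4.61655142e-01  1.75767551e+00  1.16408772e-04
  9.22319872e-01 -1.33026238e+00]
```

View pics/g1.png

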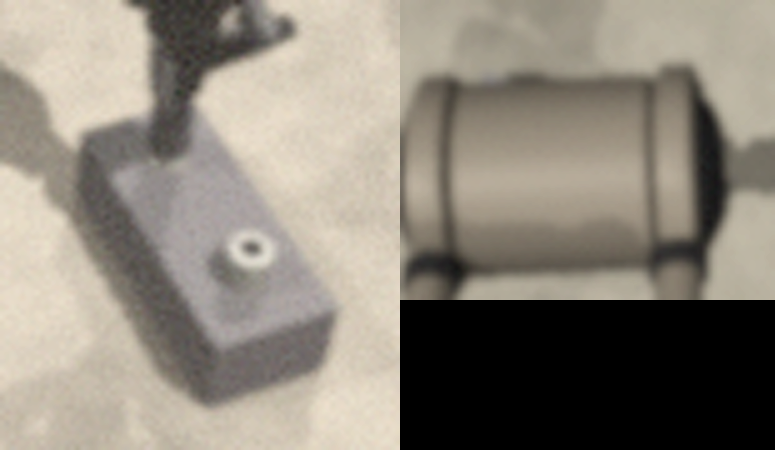

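The gripper closed to zero, so it holds nothing. In the scene crop the fingers cover the place where the pin was, around (314,201). I'll lift, open and look again.

```bash
python3 - <<'E'
from h import *
for n in("scene","top"):print(n,proj(n,[[494,108,61],[494,108,94],[494,108,54],[522.9,189,72]]).round(1))
E
python3 -m crank '[0,0,-30,0,0,0,-60,0,0,0,-90,0,0,0,-120,0,-40,0,-120,0,-80,0,-120,0,-120,0,-120,0,-120,0,-120,0]' 0 30
python3 - <<'E'
from h import *
print(pose())
im=[bot.read_camera(n) for n in("scene","top")]
cv2.imwrite("pics/top2.png",cv2.cvtColor(im[1],cv2.COLOR_RGB2BGR));cv2.imwrite("pics/scene2.png",cv2.cvtColor(im[0],cv2.COLOR_RGB2BGR))
a=cv2.resize(im[0][175:250,285:355],None,fx=6,fy=6,interpolation=2);b=cv2.resize(im[1][200:240,175:235],None,fx=6,fy=6,interpolation=2)
cv2.imwrite("pics/g2.png",cv2.convertScaleAbs(cv2.cvtColor(np.hstack([a,cv2.copyMakeBorder(b,0,210,0,0,0)]),cv2.COLOR_RGB2BGR),alpha=1.7))
E
```

```text
scene [[312.9 197.9]
 [314.1 189. ]
 [312.6 199.8]
 [329.9 219.6]]
top [[213.  221.4]
 [212.  221.3]
 [213.2 221.4]
 [186.6 211.6]]
time: 4.05
eef_pos: [472.3, -13.6, 181.0]
orientation: [2.412, 2.011, -0.001]
ft_force: [-0.6, 1.0, 0.3]
opening: 85.1
[472.26278341 -13.625689   180.99357847  79.62828948]
```

View pics/g2.png

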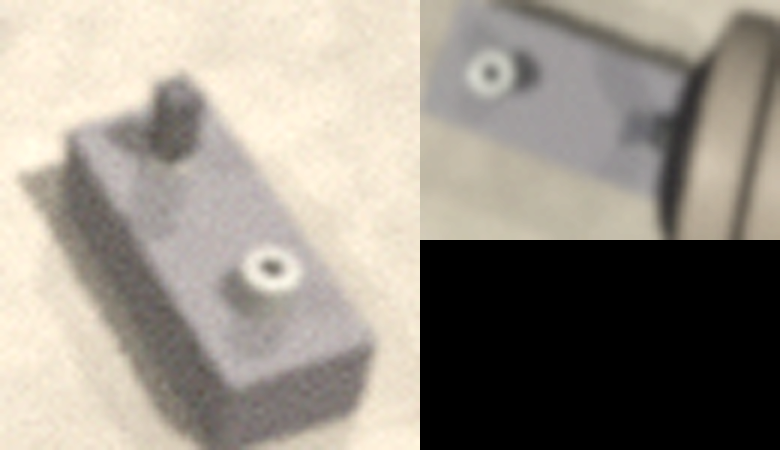

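The pin still stands where it was, with its handle from (314,188) to (314,201) in the scene view. My position was right to within a few mm, so closing to zero is odd. I'll go back and close in stages.

```bash
python3 -m crank '[40,0,0,0,80,0,0,0,120,0,0,0,120,0,30,0,120,0,70,0,120,0,110,0,120,0,120,0,120,0,120,0]' 0 30; python3 -m crank '[0,0,0,0,0,0,0,0,0,0,0,0,0,0,0,0,0,0,0,0]' 120; python3 -m crank '[0,0,0,0,0,0,0,0,0,0,0,0]' 170;python3 -m crank '[0,0,0,0,0,0,0,0,0,0,0,0]' 190;python3 -m crank '[0,0,0,0,0,0,0,0,0,0,0,0]' 210;python3 -m crank '[0,0,0,0,0,0,0,0,0,0,0,0]' 235; python3 - <<'E'
from h import *
im=[bot.read_camera(n) for n in("scene","top")]
cv2.imwrite("pics/scene3.png",cv2.cvtColor(im[0],cv2.COLOR_RGB2BGR))
a=cv2.resize(im[0][150:230,270:350],None,fx=7,fy=7,interpolation=2)
cv2.imwrite("pics/g3.png",cv2.convertScaleAbs(cv2.cvtColor(a,cv2.COLOR_RGB2BGR),alpha=2.2,beta=10))
E
```

```text
time: 4.95
eef_pos: [493.1, 109.0, 59.9]
orientation: [-2.406, -2.017, 0.004]
ft_force: [0.1, -1.3, 0.5]
opening: 85.6
time: 5.45
eef_pos: [494.4, 108.1, 61.5]
orientation: [2.409, 2.016, 0.002]
ft_force: [0.4, 0.6, -0.5]
opening: 45.2
time: 5.75
eef_pos: [494.0, 108.1, 60.9]
orientation: [-2.409, -2.017, -0.0]
ft_force: [-0.1, -0.5, 0.3]
opening: 28.6
time: 6.05
eef_pos: [494.0, 108.2, 60.9]
orientation: [-2.409, -2.017, 0.0]
ft_force: [-1.5, 0.4, 0.4]
opening: 21.8
time: 6.35
eef_pos: [494.0, 108.1, 60.9]
orientation: [-2.409, -2.017, -0.0]
ft_force: [0.6, 0.7, -0.3]
opening: 15.1
time: 6.65
eef_pos: [494.0, 108.1, 60.9]
orientation: [-2.409, -2.017, -0.0]
ft_force: [0.3, 0.4, 0.5]
opening: 6.8
```

View pics/g3.png

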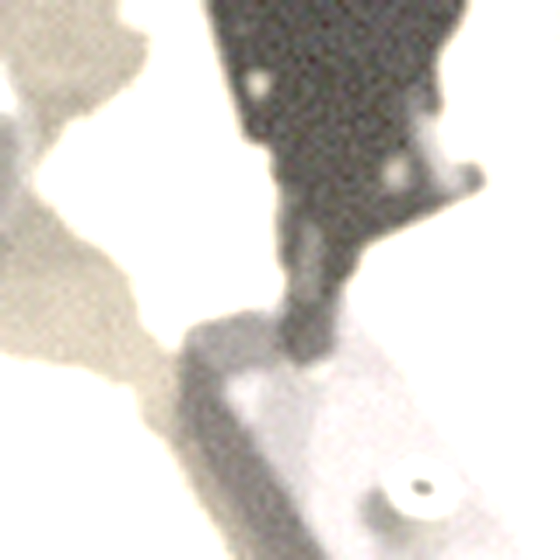

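This crop is ambiguous. The pin outline, rows 262–360 at crop x≈305, seems to be in front of the fingers, which taper to about (325,295). I'll compare it with the initial picture numerically and with a brighter gamma.

```bash
python3 - <<'E'
from h import *
f=["pics/scene2.png","pics/scene3.png","pics/s1.png"]
o=[]
for p in f[:2]:
    a=cv2.imread(p)[160:215,292:342];a=cv2.fastNlMeansDenoising(a,None,4,3,9)
    a=(255*np.clip(a/150.,0,1)**.5).astype(np.uint8)
    o.append(cv2.resize(a,None,fx=8,fy=8,interpolation=cv2.INTER_CUBIC))
cv2.imwrite("pics/g4.png",np.hstack(o))
E
```

```text
(no output)
```

View pics/g4.png

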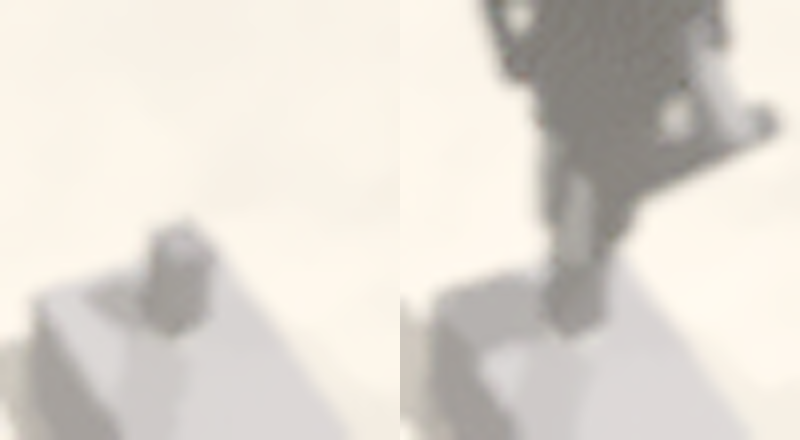

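The fingers appear to end at about scene pixel (314,193), above where the TCP should project, (313,198), with the lower half of the pin visible below. I'll check the tip against its projection with the fingers raised clear and shut.

```bash
python3 -m crank '[0,0,-30,0,0,0,-60,0,0,0,-70,0,0,0,-70,0,0,0,-70,0,0,0,-70,0]' 255; python3 - <<'E'
from h import *
im=bot.read_camera("scene");g=cv2.cvtColor(im,cv2.COLOR_RGB2GRAY);cv2.imwrite("pics/scene4.png",cv2.cvtColor(im,cv2.COLOR_RGB2BGR))
p=pose();print(p,proj("scene",[p[:3]]))
bg=cv2.cvtColor(cv2.imread("pics/scene2.png"),cv2.COLOR_BGR2GRAY)
for f in("scene3","scene4"):
    a=cv2.cvtColor(cv2.imread(f"pics/{f}.png"),cv2.COLOR_BGR2GRAY).astype(int)
    print(f);print("bg",bg[162:206:2,306:324:2].tolist() if f=="scene3" else "");print(a[162:206:2,306:324:2].tolist())
E
```

```text
time: 7.35
eef_pos: [493.1, 108.1, 129.5]
orientation: [-2.408, -2.016, 0.003]
ft_force: [-0.4, 0.2, -1.0]
opening: 0.0
[493.18049276 108.0650878  129.55858624  79.86912103] [[315.81451807 178.67798938]]
scene3
bg [[139, 137, 137, 135, 134, 136, 137, 136, 134], [137, 136, 136, 135, 135, 135, 135, 136, 136], [131, 136, 135, 137, 139, 135, 137, 139, 137], [138, 142, 135, 138, 136, 137, 138, 138, 137], [140, 141, 139, 135, 138, 134, 140, 141, 141], [138, 142, 135, 135, 137, 137, 139, 139, 137], [140, 143, 140, 137, 138, 140, 140, 140, 136], [142, 143, 144, 142, 139, 138, 138, 137, 140], [144, 142, 143, 142, 143, 141, 138, 135, 135], [142, 144, 142, 142, 141, 140, 139, 138, 135], [141, 138, 139, 140, 138, 139, 138, 135, 133], [140, 143, 142, 140, 139, 135, 136, 133, 134], [141, 141, 140, 139, 132, 135, 137, 137, 139], [142, 143, 128, 110, 95, 107, 133, 141, 141], [146, 142, 109, 72, 87, 85, 105, 137, 144], [135, 129, 92, 63, 73, 69, 78, 124, 140], [101, 99, 75, 56, 60, 58, 86, 111, 131], [75, 76, 64, 57, 61, 65, 88, 109, 118], [72, 75, 56, 58, 59, 66, 91, 105, 104], [89, 76, 69, 62, 53, 
[... 1269 characters left out ...]
42, 141, 136, 136, 140, 142, 139, 139], [140, 144, 144, 139, 139, 141, 139, 136, 138], [142, 144, 145, 144, 143, 142, 140, 138, 136], [142, 144, 141, 142, 140, 138, 140, 139, 137], [144, 142, 144, 142, 139, 139, 137, 134, 130], [143, 143, 141, 144, 140, 138, 137, 139, 132], [142, 141, 141, 140, 134, 133, 141, 141, 137], [144, 142, 125, 103, 94, 107, 136, 144, 144], [146, 142, 112, 78, 80, 85, 107, 142, 142], [136, 129, 87, 62, 70, 71, 84, 122, 143], [104, 96, 71, 55, 60, 59, 88, 113, 134], [73, 72, 58, 52, 55, 59, 93, 107, 115], [73, 74, 59, 54, 57, 61, 90, 105, 107], [88, 77, 68, 54, 60, 74, 99, 104, 104], [106, 88, 94, 80, 93, 105, 104, 105, 104], [108, 96, 95, 94, 98, 103, 107, 107, 109]]
```

With the fingers shut, the tip shows at row about 169.5, while the reported TCP projects to row 178.7. So either the tip is about 30 mm higher than reported, or it is offset sideways. I'll settle it by touching the top of the rack (z = 50), midway between pin and bolt.

```bash
python3 -m crank '[20,4,0,0,40,8,0,0,40,8,30,0,40,8,60,0,40,8,72,0,40,8,76,0,40,8,76,0,40,8,76,0]' 255; python3 -m crank '[0,0,1,0,0,0,2,0,0,0,3,0,0,0,4,0,0,0,4,0]';python3 -m crank '[0,0,1,0,0,0,2,0,0,0,2,0]'; python3 -c "
from bench import bot
print(bot.get_obs()['ft_force'],bot.get_obs()['eef_pos'])"
```

```text
time: 8.2
eef_pos: [509.8, 146.1, 55.9]
orientation: [2.408, 2.016, 0.003]
ft_force: [-0.2, -0.3, 0.1]
opening: -0.3
time: 8.7
eef_pos: [508.8, 146.1, 50.8]
orientation: [-2.409, -2.017, 0.0]
ft_force: [-0.1, -0.4, 0.2]
opening: 0.1
time: 9.0
eef_pos: [508.8, 146.1, 48.7]
orientation: [-2.409, -2.017, 0.0]
ft_force: [-0.3, -0.2, 0.3]
opening: -0.2
[-0.27269808 -0.22836852  0.28527248] [508.81728194 146.11412502  48.71388481]
```

There's no contact below z = 50, so the tip is higher than reported. I'll carry on down gently.

```bash
python3 -m crank '[0,0,3,0,0,0,6,0,0,0,9,0,0,0,12,0,0,0,15,0,0,0,15,0]';python3 -m crank '[0,0,2,0,0,0,4,0,0,0,6,0,0,0,6,0]' ;python3 -m crank '[0,0,1,0,0,0,2,0,0,0,3,0,0,0,3,0]'
```

```text
time: 9.6
eef_pos: [508.6, 146.1, 33.4]
orientation: [-2.408, -2.016, 0.001]
ft_force: [-0.3, -0.4, -0.4]
opening: 0.2
time: 10.0
eef_pos: [508.8, 146.1, 27.6]
orientation: [-2.409, -2.017, 0.0]
ft_force: [0.4, -0.1, -0.5]
opening: 0.3
time: 10.4
eef_pos: [508.9, 146.1, 24.8]
orientation: [-2.409, -2.016, 0.0]
ft_force: [0.0, 0.5, -0.2]
opening: -0.5
```

```bash
python3 -m crank '[0,0,1,0,0,0,2,0,0,0,2,0]';python3 -m crank '[0,0,1,0,0,0,2,0,0,0,2,0]';python3 -m crank '[0,0,1,0,0,0,2,0,0,0,2,0]'; python3 - <<'E'
from h import *
im=bot.read_camera("scene");cv2.imwrite("pics/scene5.png",cv2.cvtColor(im,cv2.COLOR_RGB2BGR))
p=pose();print(p,proj("scene",[p[:3],p[:3]+[0,0,30]]))
o=[]
a=im[165:225,295:345,::-1]
a=(255*np.clip(a/150.,0,1)**.5).astype(np.uint8)
cv2.imwrite("pics/g5.png",cv2.resize(a,None,fx=9,fy=9,interpolation=cv2.INTER_CUBIC))
E
```

```text
time: 10.7
eef_pos: [508.9, 146.1, 22.8]
orientation: [-2.409, -2.017, 0.0]
ft_force: [-1.0, -0.2, -0.4]
opening: -0.2
time: 11.0
eef_pos: [508.8, 146.1, 20.7]
orientation: [-2.409, -2.016, 0.0]
ft_force: [0.3, -0.7, 0.4]
opening: -0.3
time: 11.3
eef_pos: [508.8, 146.1, 18.7]
orientation: [-2.409, -2.017, 0.0]
ft_force: [-0.8, -0.5, -0.4]
opening: -0.1
[508.89336687 146.08819594  18.81051927  79.86688915] [[318.21181712 220.13193946]
 [319.47570913 212.55230567]]
```

View pics/g5.png

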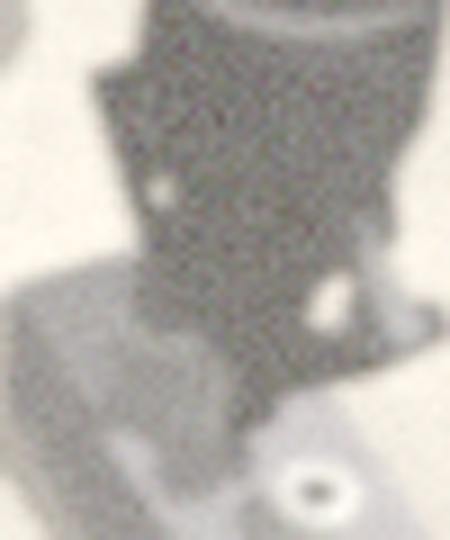

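The fingertip shows at crop (240,435), scene pixel (322,213). That is at the rack's surface height, so the real tip is about 31 mm or more above the reported TCP. I'll keep stepping down to the touch.

```bash
for i in 1 2; do :; done; python3 -m crank '[0,0,1,0,0,0,1,0]';python3 -m crank '[0,0,1,0,0,0,1,0]';python3 -m crank '[0,0,1,0,0,0,1,0]';python3 -m crank '[0,0,1,0,0,0,1,0]'
```

```text
time: 11.55
eef_pos: [508.9, 146.1, 17.8]
orientation: [-2.409, -2.017, 0.0]
ft_force: [0.2, 0.1, 0.3]
opening: 0.2
time: 11.75
eef_pos: [508.9, 146.1, 16.8]
orientation: [-2.409, -2.017, 0.0]
ft_force: [0.3, -0.3, 0.4]
opening: -0.3
time: 11.95
eef_pos: [508.9, 146.1, 15.8]
orientation: [-2.409, -2.017, 0.0]
ft_force: [-0.2, 0.3, -1.1]
opening: 0.0
time: 12.15
eef_pos: [508.9, 146.1, 14.8]
orientation: [-2.409, -2.017, 0.0]
ft_force: [0.0, 0.2, 0.5]
opening: 0.1
```

```bash
python3 -m crank '[0,0,1,0,0,0,1,0]'|grep -E "eef|ft_";python3 -m crank '[0,0,1,0,0,0,1,0]'|grep -E "eef|ft_";python3 -m crank '[0,0,1,0,0,0,1,0]'|grep -E "eef|ft_";python3 -m crank '[0,0,1,0,0,0,1,0]'|grep -E "eef|ft_"; python3 -c "
from bench import bot
import cv2
im=bot.read_camera('scene');cv2.imwrite('pics/scene6.png',cv2.cvtColor(im,cv2.COLOR_RGB2BGR))
g=cv2.cvtColor(im,cv2.COLOR_RGB2GRAY);print(g[204:224,312:332:2])"
```

```text
eef_pos: [509.0, 146.1, 14.7]
ft_force: [-2.7, -0.3, 7.7]
eef_pos: [509.0, 146.1, 14.6]
ft_force: [-5.1, -0.8, 16.3]
eef_pos: [509.0, 146.1, 14.6]
ft_force: [-7.5, -1.6, 23.9]
eef_pos: [509.1, 146.2, 14.5]
ft_force: [-10.7, -2.8, 33.7]
[[ 59  61  62  46  42  42  45  45  41  45]
 [ 57  56  61  57  44  35  44  37  38  45]
 [ 56  56  59  54  48  44  45  43  39  39]
 [ 58  54  59  64  48  38  45  36  36  46]
 [ 58  52  61  61  51  38  47  38  38  49]
 [ 55  60  61  69  54  44  43  46  64  71]
 [ 62  62  66  64  48  43  37  61  86  94]
 [ 60  64  66  70  53  37  44  81  99 102]
 [ 64  62  58  70  50  43  55  91 102 101]
 [ 63  57  62  67  47  44  70  99 104 103]
 [ 78  63  61  67  50  49  81 101 101 103]
 [ 82  64  59  67  56  61  94 102 108 106]
 [ 79  62  63  58  56  63  96 111 127 127]
 [ 71  62  59  61  63  64  96 122 131 131]
 [ 79  62  57  60  56  73  96 120 110 103]
 [ 82  63  65  62  74  78  91 120  95  64]
 [ 85  72  64  70  85  78  80 122 111  76]
 [ 80  87  73  86  88  68  75 105 123 114]
 [ 78  87  89  89  91  72  69  90 121 129]
 [ 67  94  93  94  89  68  72  84  97 113]]
```

Contact came at reported z = 14.7. The rack top is at 50, so the real fingertips sit about 35 mm above the reported TCP, and I'll use that. I'll lift off and check for a lateral offset.

```bash
python3 -m crank '[0,0,-4,0,0,0,-30,0,0,0,-60,0,0,0,-90,0,0,0,-90,0,0,0,-90,0]'; python3 - <<'E'
from h import *
im=bot.read_camera("scene");cv2.imwrite("pics/scene7.png",cv2.cvtColor(im,cv2.COLOR_RGB2BGR))
p=pose();print(p,proj("scene",[p[:3]+[0,0,35]]),"s4 pred",proj("scene",[[493.2,108.1,164.5]]))
g=cv2.cvtColor(im,cv2.COLOR_RGB2GRAY);u=proj("scene",[p[:3]+[0,0,35]])[0].astype(int);print(u);print(g[u[1]-10:u[1]+8,u[0]-9:u[0]+9])
E
```

```text
time: 13.6
eef_pos: [509.1, 146.1, 101.2]
orientation: [2.408, 2.016, 0.002]
ft_force: [-1.0, -0.2, 0.6]
opening: 0.0
[508.46033341 146.04698464 100.30350948  79.86852974] [[323.57786526 188.52385266]] s4 pred [[317.31681415 168.13117172]]
[323 188]
[[144 142 142 137 123  94  73  57  48  42  46  45  38  42  41  39  39  43]
 [143 141 143 137 119  91  68  54  49  50  37  39  41  42  45  39  36  43]
 [145 142 141 133 114  84  64  59  53  48  47  45  41  35  38  34  44  47]
 [140 142 144 134 113  87  64  58  65  58  53  40  39  40  38  41  43  36]
 [142 141 140 133 108  79  63  60  69  67  57  45  39  45  47  41  37  43]
 [140 142 138 132 111  86  58  60  66  66  60  47  43  43  42  43  51  66]
 [140 143 139 134 114  81  66  62  69  68  56  51  43  39  42  47  65  94]
 [142 140 138 133 115  86  66  64  67  66  61  46  46  45  44  55  87 113]
 [135 134 136 132 119  89  64  67  70  62  50  41  41  46  43  61  98 124]
 [118 110 123 129 116  86  67  70  69  63  55  39  44  47  50  75 107 129]
 [ 96  92 106 119 115  99  77  67  66  57  46  40  45  48  71  97 122 139]
 [ 82  80  93 105 110 108  98  85  72  62  54  64  71  78 105 119 134 142]
 [ 81  81  87  89 102 117 115  98  86  73  82  90 106 115 129 136 140 144]
 [ 78  78  72  79  88 111 124 121 112 112 114 123 132 137 137 142 143 142]
 [ 68  71  70  65  82 104 123 130 132 135 137 142 144 145 145 145 144 144]
 [ 59  61  59  67  84  99 116 133 140 142 144 143 141 145 146 146 143 142]
 [ 52  55  64  69  87  99 113 123 138 143 142 146 144 145 146 143 146 145]
 [ 56  58  53  65  88 104 112 117 124 133 141 143 146 148 147 148 146 148]]
```

The tip matches the prediction laterally: column ~324 against 323.6, row ~189.5 against 188.5. Only the 35 mm z offset matters. Now I'll grasp the pin at reported z = 25.

```bash
python3 -m crank '[-20,-4,0,0,-40,-8,0,0,-40,-8,0,0,-40,-8,0,0,-40,-8,30,0,-40,-8,60,0,-40,-8,75,0,-40,-8,75,0,-40,-8,75,0]' 0 30; python3 -m crank '[0,0,0,0,0,0,0,0,0,0,0,0,0,0,0,0,0,0,0,0,0,0,0,0,0,0,0,0]' 255 25
```

```text
time: 14.55
eef_pos: [494.3, 108.7, 25.8]
orientation: [-2.408, -2.017, 0.0]
ft_force: [0.4, -0.7, 0.2]
opening: 85.5
time: 15.25
eef_pos: [494.2, 108.1, 26.3]
orientation: [2.409, 2.016, 0.001]
ft_force: [-1.1, -0.7, 4.4]
opening: 15.4
```

```bash
python3 -m crank '[0,0,0,0,0,0,0,0.14,0,0,0,0.28,0,0,0,0.43,0,0,0,0.58,0,0,0,0.72,0,0,0,0.87,0,0,0,1.01,0,0,0,1.15,0,0,0,1.29,0,0,0,1.43,0,0,0,1.571]' 110 25; python3 -m crank '[0,0,0,0,0,0,0,0,0,0,0,0,0,0,0,0,0,0,0,0,0,0,0,0,0,0,0,0,0,0,0,0]' 255 60;python3 -m crank '[0,0,-30,0,0,0,-60,0,0,0,-95,0,0,0,-95,0,0,0,-95,0,0,0,-95,0]' 255 80; python3 - <<'E'
from h import *
print(pose(),bot.get_obs()["qpos"].round(2))
im=bot.read_camera("scene");cv2.imwrite("pics/scene8.png",cv2.cvtColor(im,cv2.COLOR_RGB2BGR))
E
```

```text
time: 16.45
eef_pos: [493.9, 108.1, 25.6]
orientation: [-3.128, 0.287, 0.001]
ft_force: [0.3, -0.4, -0.5]
opening: 48.5
time: 17.25
eef_pos: [494.1, 108.2, 25.9]
orientation: [-3.129, 0.277, -0.0]
ft_force: [-0.1, -0.2, 0.0]
opening: 15.4
time: 17.85
eef_pos: [493.0, 108.1, 119.7]
orientation: [3.129, -0.278, -0.004]
ft_force: [-0.4, -0.4, -0.9]
opening: 15.1
[493.02881412 108.06357433 119.66646218 -10.13973891] [0.06 0.38 1.69 0.   1.07 0.24]
```

The pin is held, centred both ways; its origin is at eef z+24 and its tip at eef z−16. The hole_a estimates agree around (520.3,−67.2). I'll move above it.

```bash
python3 - <<'E'
from h import *
print(need([494,108.1,121,-10.1],[520.3,-67.2,100,12.5]))
E
```

```text
[ 56.634 167.971  21.     -0.394]
```

```bash
python3 -m crank '[10,30,0,-0.06,20,60,0,-0.12,30,90,0,-0.18,40,120,0,-0.24,50,148,10,-0.3,56.6,168,21,-0.39,56.6,168,21,-0.394,56.6,168,21,-0.394]';python3 -m crank '[0,0,5,0,0,0,10,0,0,0,14,0,0,0,16,0,0,0,16,0,0,0,16,0]';python3 -m crank '[0,0,1,0,0,0,2,0,0,0,2,0,0,0,2,0]'; python3 -m crank '[0,0,1,0,0,0,2,0,0,0,2,0]'
```

```text
time: 18.7
eef_pos: [519.3, -67.0, 98.7]
orientation: [-3.122, -0.336, 0.004]
ft_force: [0.4, 1.1, -1.1]
opening: 14.5
time: 19.3
eef_pos: [520.2, -67.1, 84.0]
orientation: [-3.123, -0.34, -0.0]
ft_force: [0.7, 0.1, -2.0]
opening: 14.6
time: 19.7
eef_pos: [520.2, -67.2, 81.9]
orientation: [-3.123, -0.34, -0.0]
ft_force: [-0.0, 0.7, -1.5]
opening: 14.8
time: 20.0
eef_pos: [520.1, -67.2, 79.7]
orientation: [-3.123, -0.34, 0.0]
ft_force: [-0.9, 0.5, -1.2]
opening: 14.7
```

```bash
for i in a; do python3 -m crank '[0,0,1,0,0,0,2,0,0,0,2,0]'|grep -E "eef|ft_"; python3 -m crank '[0,0,1,0,0,0,2,0,0,0,2,0]'|grep -E "eef|ft_";python3 -m crank '[0,0,1,0,0,0,1,0,0,0,1,0]'|grep -E "eef|ft_"; done
```

```text
eef_pos: [520.1, -67.2, 77.7]
ft_force: [0.5, -0.5, -1.9]
eef_pos: [520.1, -67.2, 75.7]
ft_force: [0.5, -0.2, -2.0]
eef_pos: [520.2, -67.2, 74.9]
ft_force: [-0.0, -0.5, -1.6]
```

The pin tip is in the lug hole, at z≈59 with no force. Now I'll drag the ring anticlockwise (tool −x) and watch the force.

```bash
python3 -m crank '[-1,0,0,0,-2,0,0,0,-2,0,0,0]'|grep -E "eef|ft_"; python3 -m crank '[-1,0,0,0,-2,0,0,0,-2,0,0,0]'|grep -E "eef|ft_";python3 -m crank '[-1,0,0,0,-2,0,0,0,-2,0,0,0]'|grep -E "eef|ft_"
```

```text
eef_pos: [518.0, -67.6, 74.9]
ft_force: [-0.2, -0.2, -1.0]
eef_pos: [517.0, -68.1, 75.1]
ft_force: [3.4, 1.2, -2.1]
eef_pos: [514.6, -68.8, 75.1]
ft_force: [2.5, -1.2, -1.8]
```

```bash
python3 -m crank '[0,0,1,0,0,0,2,0,0,0,3,0,0,0,3,0]'|grep -E "eef|ft_"
```

```text
eef_pos: [514.5, -68.6, 71.9]
ft_force: [4.0, -0.4, 0.2]
```

```bash
python3 -m crank '[0,0,1,0,0,0,1,0,0,0,1,0]'|grep -E "eef|ft_"; python3 -m crank '[0,0,1,0,0,0,1,0,0,0,1,0]'|grep -E "eef|ft_"
```

```text
eef_pos: [514.4, -68.6, 70.8]
ft_force: [3.9, -1.6, 0.0]
eef_pos: [514.3, -68.6, 69.8]
ft_force: [3.3, -1.4, 0.2]
```

The tip has dropped into the seat hole, at z≈54. I'll continue down, keeping an eye on the sideways force.

```bash
python3 -m crank '[0,0,1,0,0,0,2,0,0,0,3,0,0,0,3,0]'|grep -E "eef|ft_"; python3 -m crank '[0,0,1,0,0,0,2,0,0,0,3,0,0,0,3,0]'|grep -E "eef|ft_"
```

```text
eef_pos: [514.2, -68.5, 66.7]
ft_force: [3.8, -1.4, -1.3]
eef_pos: [514.3, -68.5, 63.7]
ft_force: [4.3, -0.4, 0.7]
```

```bash
python3 -m crank '[0,0,1,0,0,0,2,0,0,0,3,0,0,0,3,0]'|grep -E "eef|ft_"; python3 -m crank '[0,0,1,0,0,0,2,0,0,0,3,0,0,0,3,0]'|grep -E "eef|ft_"
```

```text
eef_pos: [514.3, -68.5, 60.7]
ft_force: [4.5, -0.9, -0.4]
eef_pos: [514.3, -68.5, 57.7]
ft_force: [4.0, -2.3, 0.4]
```

```bash
python3 -m crank '[0,0,1,0,0,0,2,0,0,0,2,0]'|grep -E "eef|ft_"; python3 -m crank '[0,0,1,0,0,0,2,0,0,0,2,0]'|grep -E "eef|ft_"; python3 -m crank '[0,0,1,0,0,0,2,0,0,0,2,0]'|grep -E "eef|ft_"
```

```text
eef_pos: [514.3, -68.5, 55.8]
ft_force: [3.4, -1.9, 0.5]
eef_pos: [514.3, -68.6, 53.8]
ft_force: [4.2, -1.4, 0.6]
eef_pos: [514.3, -68.5, 51.8]
ft_force: [4.2, -1.8, -0.0]
```

```bash
python3 -m crank '[0,0,1,0,0,0,2,0,0,0,2,0]'|grep -E "eef|ft_"; python3 -m crank '[0,0,1,0,0,0,2,0,0,0,2,0]'|grep -E "eef|ft_"; python3 -m crank '[0,0,1,0,0,0,2,0,0,0,2,0]'|grep -E "eef|ft_"
```

```text
eef_pos: [514.3, -68.6, 49.8]
ft_force: [4.6, -1.9, -0.1]
eef_pos: [514.3, -68.6, 47.8]
ft_force: [4.4, -2.3, 1.1]
eef_pos: [514.3, -68.6, 45.8]
ft_force: [3.9, -3.1, 1.5]
```

```bash
python3 -m crank '[0,0,1,0,0,0,2,0,0,0,2,0]'|grep -E "eef|ft_"; python3 -m crank '[0,0,1,0,0,0,2,0,0,0,2,0]'|grep -E "eef|ft_"; python3 -m crank '[0,0,0.5,0,0,0,1,0,0,0,1,0]'|grep -E "eef|ft_"
```

```text
eef_pos: [514.3, -68.6, 43.7]
ft_force: [4.1, -3.8, 2.0]
eef_pos: [514.3, -68.7, 41.8]
ft_force: [3.3, -4.7, 1.4]
eef_pos: [514.3, -68.7, 40.9]
ft_force: [3.8, -4.0, 3.1]
```

```bash
python3 -m crank '[0,0,0.5,0,0,0,0.5,0]'|grep -E "eef|ft_"; python3 -m crank '[0,0,0.5,0,0,0,0.5,0]'|grep -E "eef|ft_"; python3 -m crank '[0,0,0.5,0,0,0,0.5,0]'|grep -E "eef|ft_"
```

```text
eef_pos: [514.3, -68.8, 40.9]
ft_force: [1.2, -4.0, 7.0]
eef_pos: [514.4, -68.7, 40.8]
ft_force: [0.2, -3.5, 11.8]
eef_pos: [514.4, -68.8, 40.8]
ft_force: [-1.4, -3.4, 15.7]
```

The collar seats at eef z = 40.9, as predicted, with 16 N peak. I'll unload, release, lift clear and head for the bolt.

```bash
python3 -m crank '[0,0,-0.7,0,0,0,-1.4,0,0,0,-1.4,0]'|grep -E "eef|ft_"; python3 -m crank '[0,0,0,0,0,0,0,0,0,0,0,0,0,0,0,0,0,0,0,0,0,0,-20,0,0,0,-50,0,0,0,-80,0,0,0,-110,0,0,0,-110,0]' 0; python3 - <<'E'
from h import *
print(pose(),need([514.4,-68.5,151,12.5],[522.6,187.9,90,12.5]))
E
```

```text
eef_pos: [514.3, -68.7, 40.9]
ft_force: [2.7, -4.6, 3.5]
time: 29.0
eef_pos: [516.6, -69.0, 154.8]
orientation: [3.12, 0.34, 0.011]
ft_force: [0.1, -0.5, -0.2]
opening: 85.7
[516.58101233 -69.02003176 154.79425474  12.44036046] [  63.501 -248.547   61.      -0.   ]
```

```bash
python3 -m crank '[10,-40,0,0,20,-80,0,0,30,-120,0,0,41,-160,0,0,52,-205,10,0,63.5,-248.5,40,0,63.5,-248.5,61,0,63.5,-248.5,61,0,63.5,-248.5,61,0,63.5,-248.5,61,0]' 0; python3 - <<'E'
from h import *
print(pose())
for n in("top","scene"):
    im=bot.read_camera(n);cv2.imwrite(f"pics/{n}9.png",cv2.cvtColor(im,cv2.COLOR_RGB2BGR))
def crop(f,x,y,w,h,s):
    a=cv2.imread(f)[y:y+h,x:x+w]; a=cv2.resize(a,None,fx=s,fy=s,interpolation=cv2.INTER_CUBIC)
    a=np.clip(a*1.5,0,255).astype(np.uint8)
    for i in range(0,w,10):cv2.putText(a,str(x+i),(i*s,8),0,.3,(0,255,255)); cv2.line(a,(i*s,10),(i*s,14),(0,255,255))
    for j in range(0,h,10):cv2.putText(a,str(y+j),(0,j*s+4),0,.3,(0,255,0)); cv2.line(a,(20,j*s),(24,j*s),(0,255,0))
    return a
t=crop("pics/top9.png",255,174,72,72,6);s=crop("pics/scene9.png",200,130,76,72,5)
cv2.imwrite("pics/g9.png",np.hstack([t,cv2.copyMakeBorder(s,0,72,0,0,0)])[:, :800])
E
```

```text
time: 30.0
eef_pos: [523.6, 187.1, 90.9]
orientation: [-3.123, -0.338, -0.003]
ft_force: [0.0, 0.6, -0.3]
opening: 85.5
[523.6417494  187.09004214  90.90554417  12.36150225]
```

View pics/g9.png

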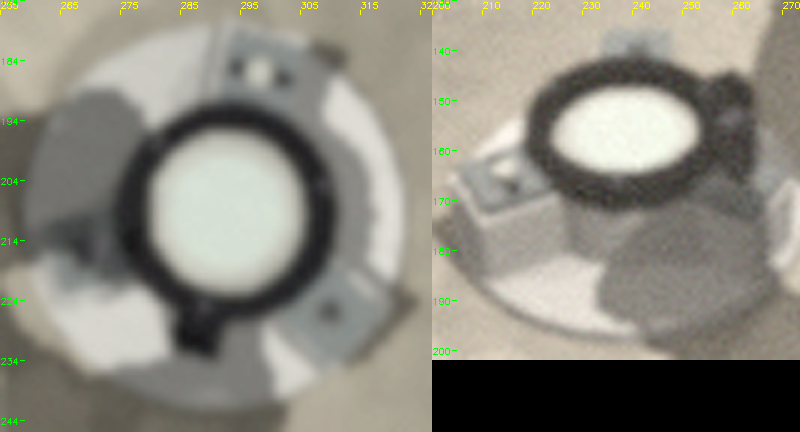

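The pin stands in the left lug and the pad strips are gone, so the light is in line. Hole_b now shows as a dark spot at top-view pixel (309.8,225.4). I'll cast it and grip the bolt.

```bash
python3 - <<'E'
from h import *
g=255-cv2.cvtColor(cv2.imread("pics/top9.png"),cv2.COLOR_BGR2GRAY).astype(float)
w=g[221:231,305:315];print(w.astype(int));
w=np.clip(w-np.percentile(w,75),0,None);w[:, :2]=0
y,x=np.mgrid[221:231,305:315];m=np.hypot(x-309.8,y-225.4)<3;w=w*m;c=[(w*x).sum()/w.sum(),(w*y).sum()/w.sum()]
print(c,cast("top",[c],65),cast("top",[c],60),cast("top",[[309.75,225.4]],62))
E
python3 -m crank '[0,0,30,0,0,0,60,0,0,0,73,0,0,0,74,0,0,0,74,0,0,0,74,0]' 0; python3 -m crank '[0,0,0,0,0,0,0,0,0,0,0,0,0,0,0,0,0,0,0,0,0,0,0,0]' 255 25
```

```text
[[218 203 185 171 164 161 159 157 150 141]
 [203 185 172 164 163 162 161 158 157 150]
 [185 170 165 166 169 170 165 161 159 156]
 [171 165 168 174 181 181 173 164 160 159]
 [165 164 170 180 191 192 180 167 162 159]
 [161 164 170 182 190 191 181 168 162 160]
 [160 163 167 174 179 180 175 167 162 160]
 [159 160 164 165 167 168 166 163 161 161]
 [154 158 160 161 161 163 161 161 161 160]
 [151 154 158 160 159 159 160 160 160 163]]
[np.float64(309.5), np.float64(225.49444444444444)] [[ 485.76522685 -193.62081542]] [[ 485.76076205 -194.46747362]] [[ 486.06911054 -194.91556419]]
time: 30.7
eef_pos: [524.0, 188.0, 17.3]
orientation: [-3.123, -0.34, -0.004]
ft_force: [0.0, -0.9, -0.7]
opening: 84.8
time: 31.3
eef_pos: [522.9, 187.9, 16.1]
orientation: [-3.123, -0.34, -0.0]
ft_force: [-0.5, -0.7, 3.1]
opening: 21.2
```

hole_b comes out near (485.8,−194.5), agreeing with the geometric prediction of (485.8,−195.4). Now I'll regrasp the bolt at 90° to centre it.

```bash
python3 -m crank '[0,0,0,0,0,0,0,0.14,0,0,0,0.28,0,0,0,0.43,0,0,0,0.58,0,0,0,0.72,0,0,0,0.87,0,0,0,1.01,0,0,0,1.15,0,0,0,1.29,0,0,0,1.43,0,0,0,1.571]' 110 25; python3 -m crank '[0,0,0,0,0,0,0,0,0,0,0,0,0,0,0,0,0,0,0,0,0,0,0,0,0,0,0,0,0,0,0,0]' 255 60;python3 -m crank '[0,0,-30,0,0,0,-60,0,0,0,-90,0,0,0,-120,0,0,0,-134,0,0,0,-134,0,0,0,-134,0]' 255 80; python3 - <<'E'
from h import *
p=pose();print(p,need([522.7,187.9,150,-77.5],[485.8,-194.9,110,-42.7]))
E
```

```text
time: 32.5
eef_pos: [522.7, 187.8, 15.6]
orientation: [2.443, -1.975, -0.0]
ft_force: [0.5, -0.0, 0.4]
opening: 48.5
time: 33.3
eef_pos: [522.9, 187.9, 15.9]
orientation: [-2.449, 1.968, -0.0]
ft_force: [0.3, -0.1, 3.1]
opening: 19.8
time: 34.0
eef_pos: [522.3, 187.8, 148.9]
orientation: [2.448, -1.967, -0.001]
ft_force: [-0.3, -0.5, -1.5]
opening: 18.8
[522.25594626 187.75433711 148.92605316 -77.57342383] [365.739 118.878  40.     -0.607]
```

```bash
python3 -m crank '[37,12,0,-0.06,74,24,0,-0.12,110,36,0,-0.18,147,48,0,-0.24,183,60,0,-0.3,220,71,0,-0.36,256,83,0,-0.42,293,95,0,-0.5,330,107,0,-0.56,365.7,119,0,-0.607,365.7,119,0,-0.607,365.7,119,0,-0.607]' 255 60; python3 -m crank '[0,0,30,0,0,0,60,0,0,0,78,0,0,0,83,0,0,0,83,0,0,0,83,0]'; python3 - <<'E'
from h import *
print(pose(),bot.get_obs()["qpos"].round(2))
im=bot.read_camera("scene");cv2.imwrite("pics/sb.png",cv2.convertScaleAbs(cv2.resize(im[110:190,180:290,::-1],None,fx=6,fy=6,interpolation=2),alpha=1.6))
E
```

```text
time: 35.2
eef_pos: [484.3, -195.0, 148.1]
orientation: [-2.923, 1.15, 0.005]
ft_force: [-0.7, 0.8, -1.3]
opening: 19.3
time: 35.8
eef_pos: [485.9, -194.6, 67.5]
orientation: [2.925, -1.145, 0.002]
ft_force: [-0.2, -0.1, -1.0]
opening: 19.1
[ 485.90789546 -194.57557764   67.5233428   -42.76006239] [-0.53  0.48  1.7   0.    0.96  0.22]
```

```bash
python3 -m crank '[0,0,2,0,0,0,4,0,0,0,5,0,0,0,5,0]'|grep -E "eef|ft_"; python3 -m crank '[0,0,1,0,0,0,2,0,0,0,2,0]'|grep -E "eef|ft_"; python3 -m crank '[0,0,1,0,0,0,2,0,0,0,2,0]'|grep -E "eef|ft_"
```

```text
eef_pos: [485.2, -194.9, 61.7]
ft_force: [-0.0, -0.6, -0.8]
eef_pos: [485.2, -194.9, 59.6]
ft_force: [-0.3, -0.5, -0.9]
eef_pos: [485.2, -194.8, 57.6]
ft_force: [-0.5, 0.1, -1.7]
```

```bash
python3 -m crank '[0,0,1,0,0,0,2,0,0,0,2,0]'|grep -E "eef|ft_"; python3 -m crank '[0,0,1,0,0,0,2,0,0,0,2,0]'|grep -E "eef|ft_"; python3 -m crank '[0,0,1,0,0,0,2,0,0,0,2,0]'|grep -E "eef|ft_"
```

```text
eef_pos: [485.2, -194.8, 55.6]
ft_force: [0.4, 0.3, -1.2]
eef_pos: [485.2, -194.8, 53.6]
ft_force: [0.0, -0.0, -1.5]
eef_pos: [485.2, -194.8, 51.6]
ft_force: [0.4, 0.2, -1.2]
```

```bash
python3 -m crank '[0,0,1,0,0,0,2,0,0,0,3,0,0,0,4,0,0,0,4,0]'|grep -E "eef|ft_"; python3 -m crank '[0,0,1,0,0,0,2,0,0,0,3,0,0,0,4,0,0,0,4,0]'|grep -E "eef|ft_"; python3 -m crank '[0,0,1,0,0,0,2,0,0,0,3,0,0,0,4,0,0,0,4,0]'|grep -E "eef|ft_"
```

```text
eef_pos: [485.4, -195.1, 47.7]
ft_force: [1.1, -1.2, -1.8]
eef_pos: [485.4, -195.1, 43.7]
ft_force: [0.6, -2.4, -1.4]
eef_pos: [485.4, -195.1, 39.7]
ft_force: [1.2, -3.3, -1.3]
```

```bash
python3 -m crank '[0,0,1,0,0,0,2,0,0,0,3,0,0,0,4,0,0,0,4,0]'|grep -E "eef|ft_"; python3 -m crank '[0,0,1,0,0,0,2,0,0,0,3,0,0,0,3.5,0,0,0,3.5,0]'|grep -E "eef|ft_"; python3 -m crank '[0,0,0.5,0,0,0,1,0,0,0,1,0]'|grep -E "eef|ft_"; python3 -m crank '[0,0,0.5,0,0,0,1,0,0,0,1,0]'|grep -E "eef|ft_"
```

```text
eef_pos: [485.4, -195.0, 35.7]
ft_force: [0.1, -3.0, -0.5]
eef_pos: [485.4, -195.0, 32.3]
ft_force: [1.5, -6.1, -0.3]
eef_pos: [485.4, -195.1, 31.3]
ft_force: [0.9, -5.2, 0.9]
eef_pos: [485.4, -195.1, 31.0]
ft_force: [-1.1, -4.4, 6.7]
```

```bash
python3 -m crank '[0,0,0.5,0,0,0,0.5,0]'|grep -E "eef|ft_"; python3 -m crank '[0,0,-0.6,0,0,0,-1,0,0,0,-1,0]'|grep -E "eef|ft_"; python3 -m crank '[0,0,0,0,0,0,0,0,0,0,0,0,0,0,0,0,0,0,0,0,0,0,-10,0,0,0,-40,0,0,0,-80,0,0,0,-120,0,0,0,-150,0,0,0,-150,0,0,0,-150,0]' 0; python3 -m crank '[0,0,0,0,0,0,0,0,-30,30,0,0,-60,60,0,0,-90,90,0,0,-120,120,0,0,-120,120,0,0]' ; python3 - <<'E'
from h import *
print(pose())
def crop(n,x,y,w,h,s):
    im=bot.read_camera(n)[...,::-1];cv2.imwrite(f"pics/{n}_end.png",im)
    return cv2.convertScaleAbs(cv2.resize(im[y:y+h,x:x+w],None,fx=s,fy=s,interpolation=2),alpha=1.6)
t=crop("top",255,174,72,72,5);s=crop("scene",196,125,86,72,5)
cv2.imwrite("pics/gE.png",np.hstack([t,s]))
print(proj("top",[[514.4,-68.7,109],[485.4,-195,87]]),proj("scene",[[514.4,-68.7,109],[485.4,-195,87]]))
E
```

```text
eef_pos: [485.4, -195.1, 30.9]
ft_force: [-2.2, -4.4, 12.0]
eef_pos: [485.4, -195.1, 31.0]
ft_force: [-0.1, -5.2, 4.0]
time: 42.55
eef_pos: [485.4, -194.9, 181.7]
orientation: [2.925, -1.146, 0.003]
ft_force: [-0.4, -0.3, -0.2]
opening: 85.6
time: 43.25
eef_pos: [311.5, -200.1, 179.8]
orientation: [-2.923, 1.15, 0.007]
ft_force: [0.3, -0.1, 0.2]
opening: 85.2
[ 311.45461721 -200.13478202  179.8085524   -42.94263182]
[[270.60563985 215.36054816]
 [311.15664568 225.64515938]] [[261.00061852 153.16920949]
 [240.00898803 133.47812844]]
```

View pics/gE.png

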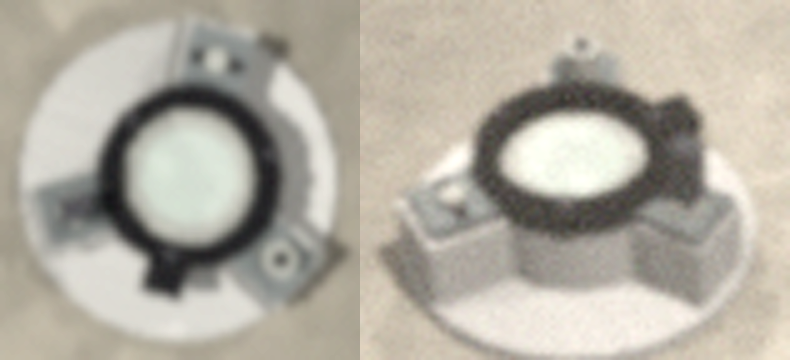

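In the top view the bolt head is at (311.1,225.9), predicted (311.2,225.6). In the scene view it is at (240.3,133.4), predicted (240.0,133.5). The pin stands in hole_a at (260.6,~155). The arm is clear, so I'll hand in.

```bash
python3 -c "
from bench import bot
bot.close_job()"
```

```text
the job is handed in; nothing more can be done
```

The pin stands in hole_a, the bolt is home in hole_b, and I handed the job in at about 43 s of the 72 s. No verdict was reported.

- **Ring light:** it had slipped clockwise (from above) by about 5–6 mm at the holes. I used the pin tip in hole_a to drag it back anticlockwise. The drag force was about 4 N, and the pin then dropped in until its collar seated.
- **Bolt:** it slid into hole_b with almost no resistance. The highest pushing force was 16 N for the pin and 12 N for the bolt.
- **TCP offset:** the real fingertips turned out to be about 35 mm above the reported TCP. My first two grips closed on nothing because of this. I confirmed it by touching the rack top with up to 34 N, fairly close to the 40 N limit, and allowed for it afterwards.
- **Last checks:**
  - Both parts stopped at the height where collar and head should sit on the lug, within about 0.2 mm.
  - The bolt head appears within half a pixel of its predicted place in both cameras.
  - The pin is standing, but in the scene view it overlaps the ring's black block, so I judged that it is upright only roughly.
  - The arm had moved clear and the lugs sit squarely on their pads.
  - I kept every path well away from the lens, mug and carton, but did not measure them again at the end.

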